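# Start the last coach screw of a shelf bracket square

### The arm

A 6-joint arm with a two-finger parallel gripper is mounted at the origin on a cart in front of the work surface, level with it; the furniture and walls round the work are solid. World frame = base frame: x ahead of the robot, y to its left, z up, the work surface at z = 0. Lengths are in m, angles in rad, forces in N, time in s.
With the tool pointing down it reaches from about 0.275 to 1 m from the base axis. Payload 8.4 kg.
Tool frame: the origin (TCP) lies midway between the tips of the shut fingers; the grasp point (between the pads) lies 19 mm behind it; z points along the fingers, y is the line along which they close (so a half turn about z gives the same grasp; the last joint's range is limited). The gripper opens to 85 mm and grips with 20 to 120 N. Pads are 22 mm wide; open, the fingers measure 114 mm over their backs; the gripper's body (76 mm by 85 mm) begins 54 mm behind the grasp point. The pads swing forward as they close: fully open they stand 13 mm farther back than shut.
Start: joints at [1.136, 0.353, 1.633, -0, 1.155, -0.002], TCP at [0.262, 0.567, 0.231] pointing down, gripper open.
Joint ranges: [-2.63, 2.63], [-0.92, 2.1], [0.06, 2.66], [-1.3, 4.44], [0, 2.69], [-3.02, 3.02]. Speed limits (rad/s): [2.22, 2.22, 2.79, 3.14, 3.14, 3.14].

### API

Orientations are given as a 3x3 rotation matrix whose columns are the frame's x, y, z axes.
In Python, from workcell import monitor, grab_frame, job, recognise, regions_of gives the robot as it stands.
- The arm moves only by the tool jog_arm, never from a script. Its argument "deltas" is a list of rows, each an object with "linear": the shift along the world's x, y, z as a fraction of full scale, a list of three; "dr": the turn, a rotation vector about the world's x, y, z as a fraction of full scale, a list of three. A call has 1 to 12 rows; each row is the pose to reach, as a shift and turn from the pose commanded when the call began; what a row does not reach only later rows make up. Full scale, the value 1, is 50 cm for a shift and 45 degrees for a turn. A row lasts 1/10 s, in which the tool goes at most 50 mm and 8.59 degrees, less where a joint would pass 70% of its speed; a pose out of reach is approached as far as the arm can. A call with a number of a shift or a turn outside -1 to 1 is refused whole. A call with a gripper value outside its range is refused whole. "jaw" is the gripper command: -1 is fully open, 1 is shut, values between are in proportion, set as the call begins (left out, the last holds). The fingers move at their own pace and stop on an object; "newtons" is the grip in N (left out, the last holds). Time passes only in rows, so rows that repeat a pose let the fingers close. It gives the time, the measured TCP pose, the force, the opening and the grip force at its end, in the units of the state.
- monitor.read_state(): the state, without advancing time (a new reading comes with each control period).
- grab_frame(name): name is "side" or "top"; returns a dict with "pixels" (420x560x3 uint8, red, green, blue), "z_map" (420x560 float32, m along the optical axis (not along the pixel's ray), 0 where there is no reading), "fx", "fy", "cx", "cy" (pixels), "camera_from_world" (4x4, takes a point from world to camera coordinates). Camera axes: x right, y down, z forward; pixel columns grow to the right and rows downward; lengths in m; the calibration is good to about 2 mm. A picture is of the moment at which its call begins.
- job.close_job(): hands the job in; it is judged then, once.
Trained networks look in the newest picture that a camera, given by its name, has taken for a name from the list of things; names that differ only in an ending like _2 or _b are one class to them, and where a whole thing is asked for, a point or a joint stands for the part that bears it (a point fixed in the world has none). Each returns a list of dicts, best first, with "p" (0 to 1); they miss things now and then, are a little off and sometimes report something else, mostly with a low value. They report only what shows in the picture. A call takes as long as a camera call.
- recognise(camera, label): "extent" ([centre column, centre row, width, height] in pixels, round what is visible of it).
- regions_of(camera, label): "pixels" (420x560 bool, what is visible of it) and "extent" ([centre column, centre row, width, height] in pixels, round what is visible of it).
The state is a dict: "t": time; "qpos": joint angles; "qd": joint speeds; "tau": joint torques, N m; "eef_pos": TCP position; "orientation": TCP orientation; "force": force on the tool from outside, world axes, zero at the start; "wrist_torque": the same for the moment, N m; "grip_width": finger opening in m; "finger_force": force on a finger pad.
Only numpy, scipy, OpenCV 4.12 (cv2) and the standard library are available. Lean on these libraries where they do the work, as an engineer would, in place of code of your own. Each camera call takes 0.05 s, during which the arm holds its last target. There are 200 camera calls.

### The job

The last square-headed coach screw of the shelf bracket stands leaning in its pilot hole. Take the socket driver from its stand, fit it right down over the screw's head with only light pressure, bring the screw upright over its hole, and only then turn it clockwise to start it square: at least half a turn, keeping it upright. Leave the driver standing on the screw, let go of it, and do not disturb the mill, jar and tub nearby.

Things in the scene. Friction and masses are not known exactly. Their poses are not given: they have to be found in the camera images.
- driver: Driver standing upright in the stand, socket down; 0.16 kg +-30%. Origin: centre of its lower end; z up. Steel square socket, 26 mm outside, 25 mm tall; its bore, open below, is 18 mm across flats, 17 mm deep, sides along the driver's x and y. Round black handle of 28 mm diameter, 50 to 122 mm above the origin. Fully on the screw, the origin is 17 mm below point screw_head.
- driver_stand: Wooden block 70 x 70 x 36 mm, fixed, origin at the centre of its underside. A 38 mm square pocket in its top, 30 mm deep (floor 6 mm above the worktop), holds the driver's socket loosely.
- shelf_board: Oak board 130 (x) x 200 (y) x 22 mm lying level on the worktop, held fast, origin at the centre of its underside. On it a steel bracket plate 72 x 120 x 4 mm with an upright leg across its -y end, top 72 mm above the worktop. Three screws are home in the plate (heads up to 43 mm above the worktop); the fourth stands leaning.
- pilot_hole (a point): Centre of the standing screw's pilot hole at the top of the plate, 26 mm above the worktop. The hole's axis is vertical. The screw leans about this point, up to 10 degrees; the wood holds it stiffly: about 2.5 N sideways at the head swings it, and it stays where it is put.
- screw_head (a point): Centre of the top of the standing screw's head, 51 mm from pilot_hole along the screw (undriven); z is the screw's axis and shows its lean (6 to 9 degrees at first). Head 15 mm high: 12 mm square, 15 mm across flats, topped by a 3 mm round cone, 15.6 to 12 mm. This frame does not turn with the screw: how the flats face is not measured and varies; turn the driver slowly under a few N till it drops on.
- screw_depth (a joint): How far the screw has been driven, m: 0 at the start, 0.0008 per rad clockwise seen from above (5 mm a turn; half a turn 0.0025). Turning it takes about 0.09 N m. The socket has 1.5 mm of play on each side of the head and about 13 degrees of turning play either way, to be taken up first.
- salt_mill: Salt mill, glass with grey cap, diameter 44, 90 mm tall, bystander, origin at the centre of its foot.
- herb_jar: Spice jar with red cap, diameter 45, 106 mm tall, bystander, origin at the centre of its foot.
- yoghurt_tub: Yoghurt tub, diameter 72, 71 mm tall, bystander, origin at the centre of its foot.

How it is judged:
On the way, in this order (a step that is already met when the one before it is completed fails the run):
1. The driver is fully on the screw's head and has brought the screw upright (within 4.3 degrees), before the screw has been turned more than about 60 degrees (z of driver in the frame of screw_head below -0.013 m and horizontal distance between driver and screw_head below 0.006 m and angle between screw_head's own z axis and vertical below 0.075 rad and value of joint screw_depth below 0.00085 m), for 0.2 s.
2. With the driver on it, the screw has been turned half a turn clockwise (z of driver in the frame of screw_head below -0.013 m and horizontal distance between driver and screw_head below 0.006 m and value of joint screw_depth above 0.0024 m), for 0.1 s.
At the end, for the whole second after the job is handed in: The screw has been driven at least half a turn (2.4 mm), stands upright within 5 degrees, and the released driver stands still on its head (lower end at least 13 mm below the head's top and within 6 mm of it sideways, leaning less than 15 degrees) (all of step 2 and angle between screw_head's own z axis and vertical below 0.09 rad and angle between driver's own z axis and vertical below 0.26 rad and linear speed of driver below 0.02 m/s and contact force between the fingers and driver below 0.05 N); the robot touches nothing.
It fails at once if The screw is driven (more than about 60 degrees of turn) while it leans more than 5 degrees (value of joint screw_depth above 0.00085 m and angle between screw_head's own z axis and vertical above 0.09 rad).
It fails at once if The driver presses on the screw with more than 35 N (contact force between driver and screw_seat above 35 N).
It fails at once if The fingers touch the screw (contact force between the fingers and screw_seat above 0.5 N).
It fails at once if The mill, jar or tub is pushed more than 30 mm from its place (distance of any of salt_mill, herb_jar, yoghurt_tub from where it was at the start of the episode above 0.03 m).
It also fails if it takes over 72 s, if anything falls off the work surface, if the arm or the gripper's body presses on something with over 40 N, if the wrist force passes 120 N, or if a joint passes its speed limit or range.

## Working session

There is one attempt and no reset: what is moved stays moved. The work goes in short steps, Python scripts to look and compute and a tool call to move; the robot and the scene stay as the last step left them, time stands still between calls to the robot, and variables do not carry over. Pictures are saved under pics/ and viewed, at most 10 in all, crops included, and the job is handed in when it is done.

Besides the shell and the picture viewer there is one more tool, called after "Call:" as a command line: name --argument value ..., lists and objects as JSON in quotes. jog_arm: Moves the arm, as the interface text tells. Its arguments: {"type":"object","properties":{"deltas":{"type":"array","items":{"type":"object","properties":{"linear":{"type":"array","items":{"type":"number","minimum":-1,"maximum":1}},"dr":{"type":"array","items":{"type":"number","minimum":-1,"maximum":1}}}}},"jaw":{"type":"number"},"newtons":{"type":"number"}},"required":["deltas"]}

```bash
mkdir -p pics; cat > h.py <<'E'
import numpy as np, cv2
from workcell import monitor, grab_frame, job, recognise, regions_of
def cloud(f):
    z=f["z_map"]; v,u=np.mgrid[:z.shape[0],:z.shape[1]]
    P=np.stack([(u-f["cx"])/f["fx"]*z,(v-f["cy"])/f["fy"]*z,z],-1)
    T=np.linalg.inv(f["camera_from_world"]); W=P@T[:3,:3].T+T[:3,3]; W[z==0]=np.nan; return W
def save(f,n,crop=None,s=1):
    im=cv2.cvtColor(f["pixels"],cv2.COLOR_RGB2BGR)
    if crop: a,b,c,d=crop; im=im[b:d,a:c]
    cv2.imwrite("pics/"+n,cv2.resize(im,None,fx=s,fy=s,interpolation=cv2.INTER_CUBIC))
E
python3 - <<'E'
from h import *
np.set_printoptions(precision=4,suppress=True)
ims=[]
for c in("top","side"):
    f=grab_frame(c);W=cloud(f);ims.append(f["pixels"]);
    T=np.linalg.inv(f["camera_from_world"]);print(c,T[:3,3],T[:3,2],f["fx"])
    for l in("driver","driver_stand","shelf_board","screw_head","salt_mill","herb_jar","yoghurt_tub"):
        for r in regions_of(c,l)[:2]:
            p=W[r["pixels"]];p=p[~np.isnan(p[:,0])]
            if len(p):
                t=p[p[:,2]>p[:,2].max()-.006]
                print(l,round(r["p"],2),np.array(r["extent"]),"med",np.median(p,0),"min",p.min(0),"max",p.max(0),"topmid",(t.min(0)+t.max(0))/2)
cv2.imwrite("pics/a.png",cv2.resize(cv2.cvtColor(np.vstack(ims)[:,:],4),None,fx=.7,fy=.7))
print(monitor.read_state())
E
```

```text
top [-0.0507 -0.286   1.5238] [ 0.3595  0.1641 -0.9186] 493.77892382610867
driver 0.47 [225.3 190.7  13.6  24.7] med [0.4865 0.1737 0.0925] min [0.4752 0.1621 0.0024] max [0.5091 0.1909 0.138 ] topmid [0.4879 0.1787 0.135 ]
driver_stand 0.62 [228.3 201.   27.   29.8] med [0.4802 0.1659 0.0341] min [ 0.4504  0.1358 -0.0072] max [0.5441 0.227  0.084 ] topmid [0.4828 0.1902 0.084 ]
shelf_board 0.55 [329.9 234.4  72.6  62.1] med [ 0.5088 -0.1941  0.0241] min [ 0.4389 -0.2978 -0.0009] max [ 0.591  -0.0852  0.0806] topmid [ 0.5077 -0.2514  0.0776]
salt_mill 0.54 [288.4 194.2  15.8  17.4] med [ 0.5646 -0.0009  0.0572] min [ 0.5489 -0.0164 -0.0048] max [0.6087 0.0245 0.0939] topmid [0.5715 0.0057 0.091 ]
herb_jar 0.72 [168.4 181.5  21.4  25.6] med [0.436  0.3692 0.0815] min [ 0.4192  0.3548 -0.0052] max [0.5    0.4295 0.1154] topmid [0.4438 0.3756 0.1124]
yoghurt_tub 0.58 [394.7 267.6  26.   27.9] med [ 0.4835 -0.4085  0.0704] min [ 0.4444 -0.4444 -0.0046] max [ 0.5503 -0.3747  0.0794] topmid [ 0.4809 -0.4093  0.0765]
side [0.2515 1.101  0.9833] [ 0.1664 -0.765  -0.6221] 491.3120256851633
dr
[... 951 characters left out ...]
63 [305.2 153.6  14.3  21.5] med [ 0.4806 -0.3879  0.0614] min [ 0.4524 -0.4416  0.0049] max [ 0.5143 -0.3706  0.0791] topmid [ 0.4856 -0.4019  0.0761]
{'t': 0.8, 'qpos': array([ 1.1356,  0.353 ,  1.6334,  0.    ,  1.1552, -0.0024]), 'qd': array([ 0.0002,  0.0001,  0.0001, -0.0005, -0.0004, -0.0015]), 'tau': array([  0.0025, -60.5107, -34.2441,   0.0002,   0.0008,  -0.    ]), 'eef_pos': array([0.2621, 0.5674, 0.2313]), 'orientation': array([[-0.9078,  0.4194, -0.    ],
       [ 0.4194,  0.9078, -0.    ],
       [ 0.    , -0.    , -1.    ]]), 'force': array([-0.1618, -0.1197, -0.617 ]), 'wrist_torque': array([-0.0079, -0.0093,  0.0287]), 'finger_force': 0.0, 'grip_width': 0.08505270570791973}
```

View pics/a.png

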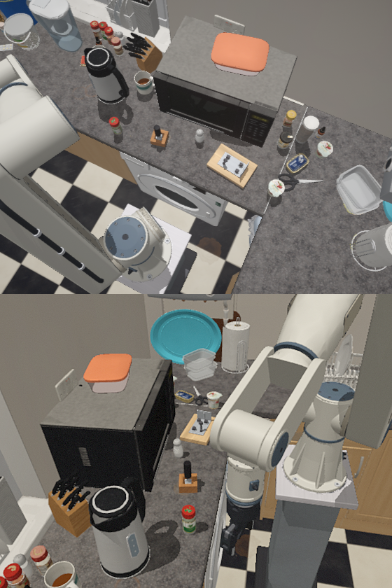

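The top view shows the stand and driver at full-resolution pixels (225,190) and the board at (330,234). The screw is tiny, so I'll zoom in.

```bash
python3 - <<'E'
from h import *
np.set_printoptions(precision=4,suppress=True)
out=[]
for c,cr in(("top",(290,200,370,260)),("side",(250,160,330,220))):
    f=grab_frame(c);W=cloud(f)
    a,b,cc,d=cr; out.append(cv2.resize(cv2.cvtColor(f["pixels"][b:d,a:cc],4),(560,420)[:2],interpolation=cv2.INTER_CUBIC)[:, :])
    m=(abs(W[...,0]-.515)<.09)&(abs(W[...,1]+.19)<.13)
    for lo,hi in((.048,.1),):
        k=m&(W[...,2]>lo)&(W[...,2]<hi)
        for v,u in zip(*np.where(k)): print(c,u,v,W[v,u])
    # board top rect
    k=m&(abs(W[...,2]-.022)<.012); r=cv2.minAreaRect((W[k][:,:2]*1000).astype(np.float32)); print(r)
    # stand & driver
    k=(abs(W[...,0]-.487)<.06)&(abs(W[...,1]-.18)<.06)
    s=k&(abs(W[...,2]-.036)<.006); print("stand",cv2.minAreaRect((W[s][:,:2]*1000).astype(np.float32)))
    s=k&(W[...,2]>.06); print("handle",W[s].min(0),W[s].max(0),np.median(W[s],0))
    for l in("screw_head","pilot_hole","screw_depth"):
        for r in recognise(c,l)[:3]: print(l,r)
cv2.imwrite("pics/b.png",cv2.resize(np.vstack(out),(400,600)))
E
```

```text
top 325 221 [ 0.5403 -0.154   0.0511]
top 326 222 [ 0.5385 -0.1583  0.0512]
top 327 222 [ 0.5399 -0.1612  0.0512]
top 322 226 [ 0.5093 -0.1549  0.0795]
top 323 226 [ 0.5126 -0.1573  0.0746]
top 320 227 [ 0.5077 -0.1496  0.0686]
top 321 227 [ 0.5054 -0.1533  0.0783]
top 322 227 [ 0.5077 -0.1559  0.0758]
top 323 227 [ 0.5073 -0.1592  0.0803]
top 324 227 [ 0.5095 -0.1618  0.0783]
top 319 228 [ 0.5031 -0.1482  0.069 ]
top 320 228 [ 0.5026 -0.1515  0.0739]
top 321 228 [ 0.5025 -0.1546  0.0777]
top 322 228 [ 0.5033 -0.1576  0.0792]
top 323 228 [ 0.5063 -0.1601  0.0751]
top 324 228 [ 0.5064 -0.1632  0.0782]
top 320 229 [ 0.4997 -0.1528  0.0734]
top 321 229 [ 0.4998 -0.1559  0.0769]
top 322 229 [ 0.5017 -0.1586  0.0755]
top 323 229 [ 0.5026 -0.1616  0.0766]
top 324 229 [ 0.505  -0.1642  0.0738]
top 325 229 [ 0.5069 -0.1669  0.0726]
top 320 230 [ 0.495  -0.1546  0.0779]
top 321 230 [ 0.4976 -0.1571  0.0744]
top 322 230 [ 0.4991 -0.1599  0.0741]
top 323 230 [ 0.5007 -0.1627  0.0735]
top 324 230 [ 0.5021 -0.1655  0.0734]
top 325 230 [ 0.506  -0.1678  0.067 ]
top 319 231 [ 0.5011 -0.1505  0.0498
[... 9819 characters left out ...]
.1478  0.0561]
side 286 189 [ 0.5031 -0.1552  0.051 ]
side 287 189 [ 0.5003 -0.1574  0.0497]
side 285 190 [ 0.5052 -0.1488  0.0513]
side 287 190 [ 0.4995 -0.1534  0.0487]
((513.9779052734375, -186.37399291992188), (204.6462860107422, 133.39955139160156), 81.39952850341797)
stand ((490.4481506347656, 179.37379455566406), (69.15790557861328, 78.08729553222656), 12.494027137756348)
handle [0.4748 0.1662 0.0604] [0.5034 0.1975 0.1318] [0.4869 0.1897 0.1041]
screw_head {'extent': [286.9, 188.8, 2.8, 14.3], 'p': 0.38}
pilot_hole {'extent': [279.7, 188.6, 48.4, 47.6], 'p': 0.8}
pilot_hole {'extent': [305.8, 151.5, 17.8, 18.6], 'p': 0.16}
screw_depth {'extent': [287.0, 189.6, 12.7, 12.5], 'p': 0.56}
```

View pics/b.png

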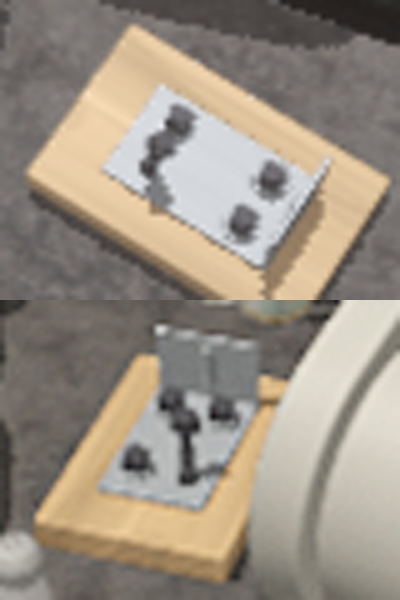

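The pictures show the head leaning at about top (322,228) / side (287,183). Its foot is near side (287.6,194), on the +y, -x side of the plate. I'll move over the driver, opened.

Call:
jog_arm --deltas '[{"linear":[0.06,-0.1,0]},{"linear":[0.15,-0.26,0]},{"linear":[0.24,-0.41,0]},{"linear":[0.33,-0.57,0]},{"linear":[0.42,-0.72,0]},{"linear":[0.452,-0.775,0]},{"linear":[0.452,-0.775,0]},{"linear":[0.452,-0.775,0]},{"linear":[0.452,-0.775,0]},{"linear":[0.452,-0.775,0]}]' --jaw -1

```text
$.deltas[0]: bad value
```

```bash
python3 - <<'E'
from h import *
np.set_printoptions(precision=4,suppress=True)
print(monitor.read_state()["qpos"])
out=[]
for c,cr in(("top",(290,200,370,260)),("side",(250,160,330,220))):
    f=grab_frame(c);a,b,cc,d=cr
    im=cv2.cvtColor(f["pixels"],4); out.append(cv2.resize(im[b:d,a:cc],(640,480),interpolation=cv2.INTER_LANCZOS4))
    W=cloud(f); g=cv2.cvtColor(f["pixels"],cv2.COLOR_RGB2HSV)[...,2]
    T=np.linalg.inv(f["camera_from_world"])
    m=(abs(W[...,0]-.51)<.045)&(abs(W[...,1]+.19)<.07)&(W[...,2]>.03)&(W[...,2]<.049)&(g<110)
    n,L,S,C=cv2.connectedComponentsWithStats(m.astype(np.uint8))
    for i in range(1,n):
        u,v=C[i]; 
        if S[i,4]<4: continue
        d=T[:3,:3]@[(u-f["cx"])/f["fx"],(v-f["cy"])/f["fy"],1]; print(c,C[i],S[i,4],"z.040:",T[:3,3]+d*(.040-T[2,3])/d[2])
    q=(287.6,194.5) if c=="side" else (319.8,232.5)
    d=T[:3,:3]@[(q[0]-f["cx"])/f["fx"],(q[1]-f["cy"])/f["fy"],1]; print("foot",T[:3,3]+d*(.027-T[2,3])/d[2])
cv2.imwrite("pics/c.png",cv2.resize(np.hstack(out),(800,300)))
E
```

```text
[ 1.1356  0.353   1.6334  0.      1.1552 -0.0024]
top [325.1667 224.5833] 12 z.040: [ 0.5336 -0.1585  0.04  ]
top [319.25 233.  ] 4 z.040: [ 0.4988 -0.1532  0.04  ]
top [344.     236.3077] 13 z.040: [ 0.523  -0.2291  0.04  ]
top [337.6923 245.    ] 13 z.040: [ 0.4872 -0.2225  0.04  ]
foot [ 0.506  -0.1529  0.027 ]
side [283.8421 179.0526] 19 z.040: [ 0.5238 -0.2243  0.04  ]
side [294.15 181.4 ] 20 z.040: [ 0.4874 -0.2168  0.04  ]
side [276.7895 191.5263] 19 z.040: [ 0.5329 -0.1512  0.04  ]
side [286.7333 192.7333] 15 z.040: [ 0.4999 -0.1503  0.04  ]
foot [ 0.4988 -0.1585  0.027 ]
```

View pics/c.png

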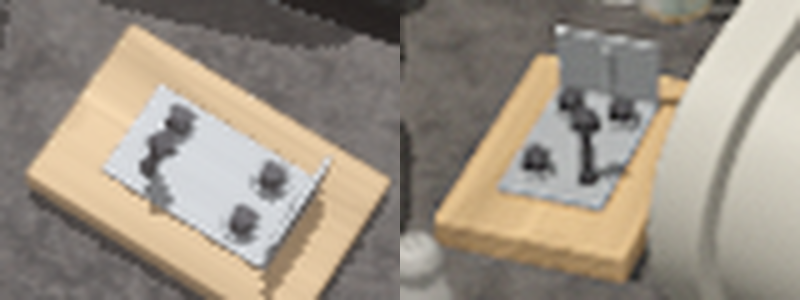

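The bracket's other three heads imply the pilot hole is near (0.497,-0.149). The head is near (0.502,-0.157), so it leans toward +x/-y. I'll resend the move with the dr fields included.

Call:
jog_arm --deltas '[{"linear":[0.06,-0.1,0],"dr":[0,0,0]},{"linear":[0.15,-0.26,0],"dr":[0,0,0]},{"linear":[0.24,-0.41,0],"dr":[0,0,0]},{"linear":[0.33,-0.57,0],"dr":[0,0,0]},{"linear":[0.42,-0.72,0],"dr":[0,0,0]},{"linear":[0.452,-0.775,0],"dr":[0,0,0]},{"linear":[0.452,-0.775,0],"dr":[0,0,0]},{"linear":[0.452,-0.775,0],"dr":[0,0,0]},{"linear":[0.452,-0.775,0],"dr":[0,0,0]},{"linear":[0.452,-0.775,0],"dr":[0,0,0]}]' --jaw -1

```text
t: 2.3
eef_pos: [0.4906, 0.1754, 0.2315]
orientation: [[-0.906, 0.424, 0.002], [0.424, 0.906, -0.001], [-0.002, -0.0, -1.0]]
force: [-0.5, 0.3, -0.2]
grip_width: 0.0855
finger_force: 0.0
```

```bash
python3 - <<'E'
from h import *
np.set_printoptions(precision=4,suppress=True)
s=monitor.read_state();print(s["qpos"],s["eef_pos"],s["t"],s["force"],s["wrist_torque"])
for c in("top","side"):
    f=grab_frame(c);W=cloud(f)
    k=(abs(W[...,0]-.487)<.05)&(abs(W[...,1]-.18)<.05)
    for lo,hi in((.12,.135),(.07,.12)):
        q=W[k&(W[...,2]>lo)&(W[...,2]<hi)]
        if len(q): print(c,lo,len(q),q.min(0),q.max(0),q.mean(0))
    k=(abs(W[...,0]-.502)<.025)&(abs(W[...,1]+.155)<.025)
    for lo,hi in((.072,.085),(.064,.072),(.045,.06),(.03,.045)):
        q=W[k&(W[...,2]>lo)&(W[...,2]<hi)]
        if len(q): print(c,lo,len(q),q.min(0),q.max(0),q.mean(0))
E
```

```text
[ 0.3416  0.1904  1.8542 -0.0018  1.0959 -0.7909] [0.4906 0.1754 0.2315] 2.3 [-0.4742  0.3248 -0.2353] [ 0.0041 -0.0137 -0.0113]
top 0.12 59 [0.4774 0.1648 0.1202] [0.5067 0.1919 0.1343] [0.49   0.1781 0.1281]
top 0.07 61 [0.477  0.1644 0.071 ] [0.5045 0.1909 0.12  ] [0.4842 0.1731 0.0962]
top 0.072 22 [ 0.4968 -0.1673  0.0722] [ 0.5138 -0.1499  0.0805] [ 0.505  -0.159   0.0763]
top 0.064 6 [ 0.4962 -0.168   0.0685] [ 0.505  -0.1526  0.0717] [ 0.5006 -0.1607  0.07  ]
top 0.045 6 [ 0.4969 -0.1603  0.0453] [ 0.5032 -0.1515  0.0574] [ 0.4998 -0.1558  0.0498]
top 0.03 35 [ 0.4796 -0.1791  0.03  ] [ 0.5266 -0.1314  0.0426] [ 0.5029 -0.1617  0.0325]
side 0.12 84 [0.4756 0.1669 0.1202] [0.5023 0.1974 0.1333] [0.4885 0.1843 0.1277]
side 0.07 149 [0.475  0.178  0.0707] [0.503  0.1986 0.1197] [0.4868 0.19   0.0952]
side 0.072 17 [ 0.4935 -0.1627  0.0723] [ 0.514  -0.1458  0.0801] [ 0.5024 -0.1567  0.0755]
side 0.064 14 [ 0.4934 -0.1618  0.0656] [ 0.5136 -0.1472  0.0713] [ 0.503  -0.1545  0.0687]
side 0.045 11 [ 0.4991 -0.1558  0.0464] [ 0.5061 -0.1476  0.0598] [ 0.502  -0.1527  0.0533]
side 0.03 27 [ 0.4776 -0.1794  0.03  ] [ 0.5175 -0.1302  0.0435] [ 0.4984 -0.1557  0.035 ]
```

Call:
jog_arm --deltas '[{"linear":[0.002,0,0],"dr":[0,0,0]},{"linear":[0.002,0,-0.06],"dr":[0,0,0]},{"linear":[0.002,0,-0.12],"dr":[0,0,0]},{"linear":[0.002,0,-0.18],"dr":[0,0,0]},{"linear":[0.002,0,-0.24],"dr":[0,0,0]},{"linear":[0.002,0,-0.28],"dr":[0,0,0]},{"linear":[0.002,0,-0.298],"dr":[0,0,0]},{"linear":[0.002,0,-0.298],"dr":[0,0,0]},{"linear":[0.002,0,-0.298],"dr":[0,0,0]}]'

```text
t: 3.3
eef_pos: [0.4894, 0.1807, 0.083]
orientation: [[-0.908, 0.418, 0.001], [0.418, 0.908, 0.0], [-0.001, 0.001, -1.0]]
force: [0.3, -0.7, -0.2]
grip_width: 0.0853
finger_force: 0.0
```

Call:
jog_arm --deltas '[{"linear":[0,0,0],"dr":[0,0,0]},{"linear":[0,0,0],"dr":[0,0,0]},{"linear":[0,0,0],"dr":[0,0,0]},{"linear":[0,0,0],"dr":[0,0,0]},{"linear":[0,0,0],"dr":[0,0,0]},{"linear":[0,0,0],"dr":[0,0,0]},{"linear":[0,0,0],"dr":[0,0,0]},{"linear":[0,0,0],"dr":[0,0,0]},{"linear":[0,0,0],"dr":[0,0,0]},{"linear":[0,0,0],"dr":[0,0,0]}]' --jaw 1 --newtons 60

```text
t: 4.3
eef_pos: [0.4895, 0.18, 0.0829]
orientation: [[-0.908, 0.42, 0.001], [0.42, 0.908, 0.0], [-0.001, 0.001, -1.0]]
force: [-1.2, -1.3, 5.8]
grip_width: 0.0267
finger_force: 58.6
```

Call:
jog_arm --deltas '[{"linear":[0,0,0.03],"dr":[0,0,0]},{"linear":[0,0,0.08],"dr":[0,0,0]},{"linear":[0,0,0.14],"dr":[0,0,0]},{"linear":[0,0,0.2],"dr":[0,0,0]},{"linear":[0,0,0.26],"dr":[0,0,0]},{"linear":[0,0,0.29],"dr":[0,0,0]},{"linear":[0,0,0.3],"dr":[0,0,0]},{"linear":[0,0,0.3],"dr":[0,0,0]}]'

```text
t: 5.1
eef_pos: [0.4892, 0.1798, 0.2324]
orientation: [[-0.908, 0.42, 0.001], [0.42, 0.908, 0.0], [-0.0, 0.0, -1.0]]
force: [0.0, -0.0, -1.9]
grip_width: 0.0269
finger_force: 59.2
```

```bash
python3 - <<'E'
from h import *
np.set_printoptions(precision=4,suppress=True)
s=monitor.read_state();print(s["eef_pos"],s["t"],s["force"],s["wrist_torque"],s["grip_width"],s["finger_force"])
for c in("top","side"):
    f=grab_frame(c);W=cloud(f)
    k=(abs(W[...,0]-.487)<.05)&(abs(W[...,1]-.18)<.05)
    for lo,hi in((.1,.12),(.13,.15),(.15,.175),(.175,.205)):
        q=W[k&(W[...,2]>lo)&(W[...,2]<hi)]
        if len(q): print(c,lo,len(q),q.min(0),q.max(0),q.mean(0))
    q=W[k&(W[...,2]>.1)]; print("lowest",np.sort(q[:,2])[:5])
save(grab_frame("side"),"d.png",(220,150,330,290),4)
E
```

```text
[0.4892 0.1798 0.2324] 5.1 [ 0.0142 -0.0049 -1.8864] [-0.0204  0.0037  0.0239] 0.026853932333606983 59.17211830615997
top 0.15 29 [0.4735 0.1639 0.1543] [0.5084 0.1892 0.1745] [0.4853 0.174  0.1659]
top 0.175 53 [0.4748 0.1634 0.1752] [0.5069 0.1919 0.1937] [0.4866 0.1758 0.1823]
lowest [0.1543 0.1569 0.1586 0.1589 0.1593]
side 0.15 53 [0.4738 0.1865 0.1561] [0.497  0.1982 0.1748] [0.4853 0.1924 0.1655]
side 0.175 95 [0.4736 0.1663 0.1751] [0.5036 0.1964 0.2043] [0.4872 0.1857 0.184 ]
lowest [0.1561 0.1564 0.1567 0.1567 0.1571]
```

View pics/d.png

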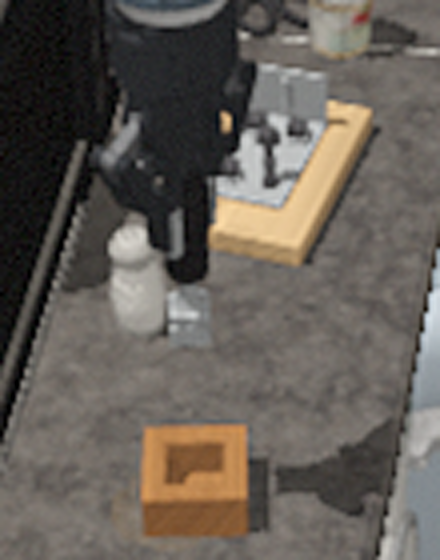

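The driver is held upright with its lower end 76 mm below the TCP. Before moving on I'll average several frames, to get the head centres relative to the home screws and the lean.

```bash
python3 - <<'E'
from h import *
np.set_printoptions(precision=4,suppress=True)
G={"A":(.5335,-.155),"B":(.5234,-.227),"C":(.4873,-.220),"S":(.503,-.157)}
R={}
for c in("top","side"):
    Z=[];I=[]
    for i in range(12): f=grab_frame(c);Z.append(f["z_map"]);I.append(f["pixels"])
    Z=np.array(Z,float);Z[Z==0]=np.nan;f["z_map"]=np.nanmedian(Z,0).astype(np.float32);W=cloud(f)
    g=np.mean(I,0).max(-1)
    np.savez(c+".npz",W=W,g=g,z=f["z_map"],img=np.mean(I,0),T=f["camera_from_world"],K=[f["fx"],f["fy"],f["cx"],f["cy"]])
    for n,(x,y) in G.items():
        lo,hi=(.064,.09) if n=="S" else (.0315,.055)
        for it in range(3):
            m=(np.hypot(W[...,0]-x,W[...,1]-y)<.0145)&(W[...,2]>lo)&(W[...,2]<hi)&((g<125)|(n=="S"))
            q=W[m]; x,y=q[:,:2].mean(0)
        R[c,n]=q.mean(0); print(c,n,len(q),q.mean(0),(q.min(0)+q.max(0))/2,"h",q[:,2].max())
    a,s=R[c,"A"],R[c,"S"]; d=a+R[c,"C"]-R[c,"B"]; print("hole",d,"lean vec",s-d)
    m=(np.hypot(W[...,0]-.5,W[...,1]+.152)<.0145)&(W[...,2]>.03)&(W[...,2]<.062)
    for v in np.unique(np.where(m)[0]):
        u=np.where(m[v])[0]; print(v,u,W[v,u].mean(0),g[v,u].astype(int))
E
```

```text
top A 19 [ 0.5362 -0.1586  0.0429] [ 0.5368 -0.158   0.0407] h 0.04552942156530637
top B 19 [ 0.5261 -0.2277  0.0413] [ 0.5267 -0.2279  0.0391] h 0.04464533661186176
top C 22 [ 0.491  -0.2224  0.0416] [ 0.4922 -0.2227  0.0389] h 0.045149920591655235
top S 29 [ 0.5043 -0.1598  0.074 ] [ 0.5057 -0.1593  0.0718] h 0.07796481331343652
hole [ 0.501  -0.1532  0.0432] lean vec [ 0.0033 -0.0066  0.0308]
230 [320] [ 0.5034 -0.1525  0.0555] [107]
231 [320] [ 0.502  -0.1535  0.0511] [72]
232 [319 320 322] [ 0.5011 -0.1554  0.0463] [ 68  77 159]
233 [319 320 321] [ 0.5005 -0.1552  0.0383] [ 84  71 124]
234 [320] [ 0.4999 -0.156   0.0314] [74]
side A 22 [ 0.535  -0.1539  0.0403] [ 0.5358 -0.1565  0.0392] h 0.04580586890071903
side B 24 [ 0.5269 -0.2231  0.0403] [ 0.5282 -0.2267  0.0395] h 0.04650115480510719
side C 21 [ 0.4888 -0.2179  0.0405] [ 0.4887 -0.2196  0.0396] h 0.045787569533665806
side S 33 [ 0.5022 -0.1559  0.0728] [ 0.5036 -0.1558  0.0722] h 0.07871818442606593
hole [ 0.4969 -0.1487  0.0404] lean vec [ 0.0053 -0.0072  0.0325]
187 [286 287] [ 0.5016 -0.1561  0.0584] [92 42]
188 [285 286 287] [ 0.5029 -0.1543  0.0556] [180 103  34]
189 [285 286 287] [ 0.5027 -0.1529  0.0527] [171 103  64]
190 [285 286 287] [ 0.5027 -0.1529  0.0487] [165  93  73]
191 [285 286 287 288] [ 0.5014 -0.1542  0.0439] [172  98  59 101]
192 [285 286 287] [ 0.5029 -0.1535  0.0402] [180 115  54]
193 [286 287 288] [ 0.4995 -0.1525  0.0374] [116  59  96]
194 [286 287 288] [ 0.4994 -0.152   0.0337] [90 68 78]
195 [287] [ 0.4991 -0.1501  0.0311] [63]
```

Call:
jog_arm --deltas '[{"linear":[0.01,-0.06,0],"dr":[0,0,0]},{"linear":[0.01,-0.14,0],"dr":[0,0,0]},{"linear":[0.02,-0.23,0],"dr":[0.03,0.02,0]},{"linear":[0.03,-0.32,0],"dr":[0.06,0.05,0]},{"linear":[0.04,-0.41,0],"dr":[0.1,0.08,0]},{"linear":[0.042,-0.5,0],"dr":[0.142,0.107,0]},{"linear":[0.042,-0.59,0],"dr":[0.142,0.107,0]},{"linear":[0.042,-0.66,0],"dr":[0.142,0.107,0]},{"linear":[0.042,-0.694,-0.04],"dr":[0.142,0.107,0]},{"linear":[0.042,-0.694,-0.1],"dr":[0.142,0.107,0]},{"linear":[0.042,-0.694,-0.12],"dr":[0.142,0.107,0]},{"linear":[0.042,-0.694,-0.12],"dr":[0.142,0.107,0]}]'

```text
t: 7.65
eef_pos: [0.5091, -0.1666, 0.171]
orientation: [[-0.902, 0.422, -0.087], [0.412, 0.904, 0.112], [0.126, 0.066, -0.99]]
force: [0.7, 0.7, -1.1]
grip_width: 0.0266
finger_force: 59.6
```

```bash
python3 - <<'E'
from h import *
np.set_printoptions(precision=4,suppress=True)
s=monitor.read_state();print(s["qpos"],s["eef_pos"],s["t"],s["force"],s["orientation"][:,2])
out=[]
for c,cr in(("top",(295,195,355,255)),("side",(260,140,320,200))):
    for i in range(2):f=grab_frame(c)
    a,b,cc,d=cr; im=cv2.cvtColor(f["pixels"],4); out.append(cv2.resize(im[b:d,a:cc],(400,400),interpolation=cv2.INTER_CUBIC))
cv2.imwrite("pics/e.png",np.hstack(out))
E
```

```text
[-0.3663  0.3477  1.7981  0.0822  1.1191 -1.5446] [ 0.5091 -0.1666  0.171 ] 7.65 [ 0.7179  0.6579 -1.0773] [-0.0869  0.1124 -0.9899]
```

View pics/e.png

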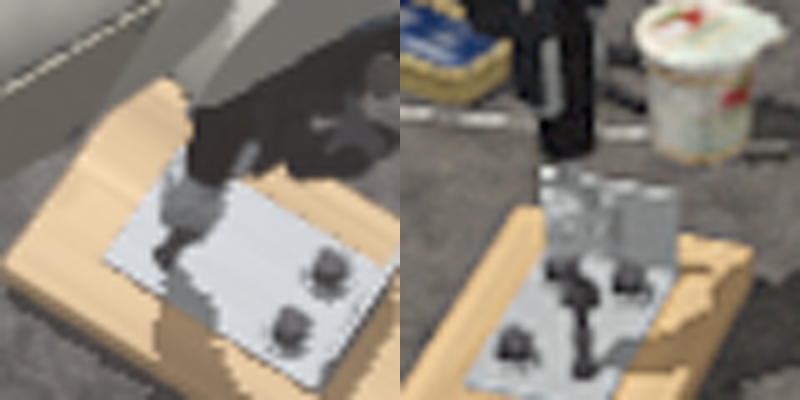

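The side view shows the socket over the head, with the handle at column ~566 and the head at ~579 in the zoomed crop. So the driver sits slightly left, at too high an x. I'll quantify that with one camera for both.

```bash
cat > m.py <<'E'
from h import *
np.set_printoptions(precision=4,suppress=True)
s=monitor.read_state();u=-s["orientation"][:,2];o=s["eef_pos"]
print("t",s["t"],"eef",o,"u",u,"F",s["force"])
for c in("side","top"):
    Z=[];I=[]
    for i in range(8): f=grab_frame(c);Z.append(f["z_map"]);I.append(f["pixels"])
    Z=np.array(Z,float);Z[Z==0]=np.nan;f["z_map"]=np.nanmedian(Z,0).astype(np.float32);W=cloud(f)
    I=np.mean(I,0); np.savez(c+"2.npz",W=W,img=I,T=f["camera_from_world"],K=[f["fx"],f["fy"],f["cx"],f["cy"]])
    d=W-o; h=d@u; r=np.linalg.norm(d-h[...,None]*u,axis=-1)
    for n,lo,hi,R in(("handle",-.024,.0,.019),("neck/socket",-.074,-.05,.022),("head",-.112,-.082,.02),("shank",-.135,-.115,.015)):
        m=(h>lo)&(h<hi)&(r<R)
        if m.sum()<3: print(c,n,"none");continue
        rows=np.unique(np.where(m)[0]); cen=[(v,np.where(m[v])[0].min(),np.where(m[v])[0].max()) for v in rows]
        print(c,n,m.sum(),"mid",(W[m].min(0)+W[m].max(0))/2,"mean",W[m].mean(0),"axis pt",o+u*np.mean([lo,hi]))
        print("   rows",[(int(a),int(b),int(e)) for a,b,e in cen])
E
python3 m.py
```

```text
t 7.85 eef [ 0.511  -0.167   0.1736] u [ 0.082  -0.1104  0.9905] F [ 0.3452 -1.2022 -1.8047]
side handle 61 mid [ 0.5087 -0.1576  0.1632] mean [ 0.5072 -0.1551  0.1631] axis pt [ 0.51   -0.1656  0.1617]
   rows [(155, 288, 288), (156, 286, 288), (157, 280, 288), (158, 280, 288), (159, 280, 288), (160, 280, 288), (161, 280, 288), (162, 281, 288), (163, 282, 286)]
side neck/socket 65 mid [ 0.5061 -0.1588  0.1137] mean [ 0.5035 -0.1496  0.1152] axis pt [ 0.506  -0.1601  0.1122]
   rows [(167, 288, 288), (168, 281, 282), (169, 281, 289), (170, 281, 289), (171, 281, 289), (172, 282, 289), (173, 282, 289), (174, 282, 289), (175, 282, 289), (176, 282, 289), (177, 282, 289), (178, 282, 282)]
side head 33 mid [ 0.5037 -0.1562  0.0723] mean [ 0.5023 -0.1562  0.0726] axis pt [ 0.5031 -0.1563  0.0775]
   rows [(181, 285, 288), (182, 283, 289), (183, 283, 289), (184, 284, 289), (185, 284, 289), (186, 285, 287)]
side shank 18 mid [ 0.5019 -0.1539  0.05  ] mean [ 0.5024 -0.1541  0.0489] axis pt [ 0.5008 -0.1532  0.0498]
   rows [(187, 286, 287), (188, 285, 287), (189, 285, 287), (190, 285, 287), (1
[... 280 characters left out ...]
329)]
top neck/socket 56 mid [ 0.5045 -0.1598  0.1122] mean [ 0.5002 -0.1596  0.1165] axis pt [ 0.506  -0.1601  0.1122]
   rows [(218, 321, 322), (219, 321, 322), (220, 320, 322), (221, 320, 321), (222, 320, 322), (223, 320, 328), (224, 320, 328), (225, 320, 328), (226, 319, 328), (227, 319, 328), (228, 321, 327), (229, 326, 326)]
top head 14 mid [ 0.4995 -0.1602  0.0708] mean [ 0.5001 -0.1606  0.0713] axis pt [ 0.5031 -0.1563  0.0775]
   rows [(229, 320, 323), (230, 321, 325), (231, 321, 324), (232, 321, 321)]
top shank 6 mid [ 0.5019 -0.1557  0.0474] mean [ 0.5019 -0.155   0.047 ] axis pt [ 0.5008 -0.1532  0.0498]
   rows [(230, 320, 320), (231, 320, 320), (232, 319, 322), (233, 321, 321)]
```

The driver axis and the screw head agree to about 1.5 mm. I'll lower along the lean.

Call:
jog_arm --deltas '[{"linear":[-0.001,0.001,-0.012],"dr":[0,0,0]},{"linear":[-0.002,0.002,-0.024],"dr":[0,0,0]},{"linear":[-0.003,0.002,-0.032],"dr":[0,0,0]},{"linear":[-0.003,0.002,-0.038],"dr":[0,0,0]},{"linear":[-0.003,0.002,-0.038],"dr":[0,0,0]},{"linear":[-0.003,0.002,-0.038],"dr":[0,0,0]},{"linear":[-0.003,0.002,-0.038],"dr":[0,0,0]}]'

```text
t: 9.35
eef_pos: [0.5088, -0.1662, 0.1534]
orientation: [[-0.903, 0.422, -0.084], [0.413, 0.904, 0.111], [0.122, 0.066, -0.99]]
force: [0.5, 0.8, -1.8]
grip_width: 0.0269
finger_force: 59.7
```

Call:
jog_arm --deltas '[{"linear":[0,0,-0.002],"dr":[0,0,0]},{"linear":[0,0,-0.004],"dr":[0,0,0]},{"linear":[0,0,-0.004],"dr":[0,0,0]},{"linear":[0,0,-0.004],"dr":[0,0,0]}]'

```text
t: 9.75
eef_pos: [0.5089, -0.1663, 0.1516]
orientation: [[-0.903, 0.422, -0.083], [0.413, 0.904, 0.111], [0.122, 0.066, -0.99]]
force: [-0.4, 0.4, 2.9]
grip_width: 0.0267
finger_force: 59.7
```

Call:
jog_arm --deltas '[{"linear":[0,0,-0.002],"dr":[0,0,0]},{"linear":[0,0,-0.004],"dr":[0,0,0]},{"linear":[0,0,-0.004],"dr":[0,0,0]},{"linear":[0,0,-0.004],"dr":[0,0,0]}]'

```text
t: 10.15
eef_pos: [0.5088, -0.1666, 0.1494]
orientation: [[-0.903, 0.422, -0.083], [0.413, 0.904, 0.11], [0.122, 0.065, -0.99]]
force: [0.1, -2.4, 2.3]
grip_width: 0.0264
finger_force: 59.9
```

Call:
jog_arm --deltas '[{"linear":[0,0,-0.002],"dr":[0,0,0]},{"linear":[0,0,-0.003],"dr":[0,0,0]},{"linear":[0,0,-0.003],"dr":[0,0,0]},{"linear":[0,0,-0.003],"dr":[0,0,0]}]'

```text
t: 10.55
eef_pos: [0.5093, -0.1667, 0.1485]
orientation: [[-0.903, 0.422, -0.082], [0.413, 0.904, 0.11], [0.121, 0.065, -0.991]]
force: [0.5, -3.9, 8.4]
grip_width: 0.027
finger_force: 60.7
```

Call:
jog_arm --deltas '[{"linear":[0,0,-0.001],"dr":[0,0,0]},{"linear":[0,0,-0.002],"dr":[0,0,0]},{"linear":[0,0,-0.002],"dr":[0,0,0]},{"linear":[0,0,-0.002],"dr":[0,0,0]}]'

```text
t: 10.95
eef_pos: [0.5097, -0.1668, 0.148]
orientation: [[-0.903, 0.422, -0.081], [0.413, 0.904, 0.11], [0.12, 0.066, -0.991]]
force: [-0.5, -3.8, 12.0]
grip_width: 0.0267
finger_force: 61.1
```

Call:
jog_arm --deltas '[{"linear":[0,-0.002,0.001],"dr":[0.005,-0.007,0.066]},{"linear":[0,-0.002,0.001],"dr":[0.011,-0.015,0.132]},{"linear":[0,-0.002,0.001],"dr":[0.016,-0.022,0.2]},{"linear":[0,-0.002,0.001],"dr":[0.022,-0.029,0.265]},{"linear":[0,-0.002,0.001],"dr":[0.022,-0.029,0.265]}]'

```text
t: 11.45
eef_pos: [0.5093, -0.1676, 0.148]
orientation: [[-0.971, 0.223, -0.083], [0.213, 0.971, 0.11], [0.105, 0.089, -0.99]]
force: [-0.7, -3.1, 8.2]
grip_width: 0.0269
finger_force: 60.5
```

Call:
jog_arm --deltas '[{"linear":[0,0,0],"dr":[0.005,-0.007,0.066]},{"linear":[0,0,0],"dr":[0.011,-0.015,0.132]},{"linear":[0,0,0],"dr":[0.016,-0.022,0.2]},{"linear":[0,0,0],"dr":[0.022,-0.029,0.265]},{"linear":[0,0,0],"dr":[0.022,-0.029,0.265]}]'

```text
t: 11.95
eef_pos: [0.5085, -0.1671, 0.1469]
orientation: [[-0.996, 0.016, -0.085], [0.007, 0.994, 0.11], [0.086, 0.109, -0.99]]
force: [0.1, -2.5, -0.4]
grip_width: 0.0267
finger_force: 59.6
```

The force fell off, so the flats have probably engaged. I'll lower further.

Call:
jog_arm --deltas '[{"linear":[0,0,-0.003],"dr":[0,0,0]},{"linear":[0,0.001,-0.006],"dr":[0,0,0]},{"linear":[0,0.001,-0.006],"dr":[0,0,0]},{"linear":[0,0.001,-0.006],"dr":[0,0,0]}]'

```text
t: 12.35
eef_pos: [0.5086, -0.1665, 0.1441]
orientation: [[-0.996, 0.018, -0.085], [0.008, 0.994, 0.11], [0.086, 0.109, -0.99]]
force: [2.0, -1.5, -2.2]
grip_width: 0.0267
finger_force: 59.6
```

Call:
jog_arm --deltas '[{"linear":[0,0,-0.002],"dr":[0,0,0]},{"linear":[0,0,-0.004],"dr":[0,0,0]},{"linear":[0,0,-0.004],"dr":[0,0,0]},{"linear":[0,0,-0.004],"dr":[0,0,0]}]'

```text
t: 12.75
eef_pos: [0.5086, -0.1666, 0.1422]
orientation: [[-0.996, 0.017, -0.085], [0.008, 0.994, 0.11], [0.086, 0.109, -0.99]]
force: [1.2, -1.5, -2.6]
grip_width: 0.0266
finger_force: 59.6
```

Call:
jog_arm --deltas '[{"linear":[0,0,-0.003],"dr":[0,0,0]},{"linear":[-0.001,0.001,-0.006],"dr":[0,0,0]},{"linear":[-0.001,0.001,-0.008],"dr":[0,0,0]},{"linear":[-0.001,0.001,-0.008],"dr":[0,0,0]},{"linear":[-0.001,0.001,-0.008],"dr":[0,0,0]}]'

```text
t: 13.25
eef_pos: [0.5081, -0.1661, 0.1382]
orientation: [[-0.996, 0.017, -0.085], [0.008, 0.994, 0.11], [0.086, 0.109, -0.99]]
force: [0.4, -1.9, -2.1]
grip_width: 0.0265
finger_force: 59.6
```

Call:
jog_arm --deltas '[{"linear":[0,0,-0.002],"dr":[0,0,0]},{"linear":[0,0,-0.004],"dr":[0,0,0]},{"linear":[0,0,-0.004],"dr":[0,0,0]},{"linear":[0,0,-0.004],"dr":[0,0,0]}]'

```text
t: 13.65
eef_pos: [0.508, -0.166, 0.1362]
orientation: [[-0.996, 0.017, -0.085], [0.008, 0.994, 0.11], [0.086, 0.109, -0.99]]
force: [1.0, 0.1, -3.4]
grip_width: 0.0267
finger_force: 59.6
```

Call:
jog_arm --deltas '[{"linear":[0,0,-0.001],"dr":[0,0,0]},{"linear":[0,0,-0.002],"dr":[0,0,0]},{"linear":[0,0,-0.003],"dr":[0,0,0]},{"linear":[0,0,-0.003],"dr":[0,0,0]}]'

```text
t: 14.05
eef_pos: [0.5085, -0.1662, 0.1353]
orientation: [[-0.996, 0.017, -0.084], [0.008, 0.994, 0.11], [0.085, 0.109, -0.99]]
force: [0.2, -1.3, 5.9]
grip_width: 0.0267
finger_force: 60.2
```

Call:
jog_arm --deltas '[{"linear":[0,0,-0.001],"dr":[0,0,0]},{"linear":[0,0,-0.002],"dr":[0,0,0]},{"linear":[0,0,-0.002],"dr":[0,0,0]}]'

```text
t: 14.35
eef_pos: [0.5089, -0.1663, 0.1349]
orientation: [[-0.996, 0.017, -0.083], [0.008, 0.994, 0.11], [0.085, 0.109, -0.99]]
force: [-0.5, -1.0, 9.3]
grip_width: 0.0264
finger_force: 60.8
```

It's seated at the expected depth (TCP z 0.135). Next I'll bring it upright about the hole.

Call:
jog_arm --deltas '[{"linear":[-0.002,0.003,0.002],"dr":[-0.014,-0.011,0]},{"linear":[-0.004,0.006,0.002],"dr":[-0.028,-0.021,0]},{"linear":[-0.006,0.0085,0.003],"dr":[-0.042,-0.032,0]},{"linear":[-0.008,0.011,0.003],"dr":[-0.056,-0.043,0]},{"linear":[-0.01,0.014,0.003],"dr":[-0.07,-0.054,0]},{"linear":[-0.012,0.017,0.003],"dr":[-0.084,-0.064,0]},{"linear":[-0.014,0.02,0.003],"dr":[-0.098,-0.075,0]},{"linear":[-0.016,0.023,0.003],"dr":[-0.112,-0.086,0]},{"linear":[-0.018,0.026,0.003],"dr":[-0.126,-0.096,0]},{"linear":[-0.02,0.028,0.003],"dr":[-0.14,-0.107,0]},{"linear":[-0.02,0.028,0.003],"dr":[-0.14,-0.107,0]},{"linear":[-0.02,0.028,0.003],"dr":[-0.14,-0.107,0]}]'

```text
t: 15.55
eef_pos: [0.4994, -0.1523, 0.1363]
orientation: [[-1.0, 0.012, 0.002], [0.012, 1.0, -0.0], [-0.002, -0.0, -1.0]]
force: [1.6, -1.9, 7.5]
grip_width: 0.027
finger_force: 60.5
```

```bash
cat > n.py <<'E'
from h import *
np.set_printoptions(precision=4,suppress=True)
s=monitor.read_state();print(s["t"],s["eef_pos"],s["orientation"][:,2],s["force"],s["qpos"])
for c in("side","top"):
    fs=[grab_frame(c) for i in range(8)]; f=fs[-1]
    Z=np.array([x["z_map"] for x in fs],float);Z[Z==0]=np.nan;f["z_map"]=np.nanmedian(Z,0).astype(np.float32);W=cloud(f)
    g=np.mean([x["pixels"] for x in fs],0).max(-1)
    np.savez(c+"3.npz",W=W,g=g)
    M=f["camera_from_world"]
    # hole axis candidates: project vertical line at several offsets
    def pr(p): q=M[:3,:3]@p+M[:3,3]; return f["fx"]*q[0]/q[2]+f["cx"],f["fy"]*q[1]/q[2]+f["cy"]
    for z in(.026,.04,.05,.06,.072,.085,.12): print(c,"z",z,"px of (.4985,-.152)",np.round(pr(np.array([.4985,-.152,z])),1))
    k=(np.hypot(W[...,0]-.4985,W[...,1]+.152)<.02)&(W[...,2]>.024)&(W[...,2]<.135)
    for v in range(160,240):
        u=np.where(k[v])[0]
        if len(u): print(v,u.min(),u.max(),"z",round(float(np.median(W[v,u,2])),4),g[v,u.min()-1:u.max()+2].astype(int))
E
python3 n.py
```

```text
15.55 [ 0.4994 -0.1523  0.1363] [ 0.0022 -0.0003 -1.    ] [ 1.5551 -1.9028  7.4886] [-0.2991  0.3103  1.9396  0.0004  0.8895 -1.8578]
side z 0.026 px of (.4985,-.152) [287.3 195.9]
side z 0.04 px of (.4985,-.152) [287.3 192.5]
side z 0.05 px of (.4985,-.152) [287.2 190. ]
side z 0.06 px of (.4985,-.152) [287.2 187.4]
side z 0.072 px of (.4985,-.152) [287.2 184.4]
side z 0.085 px of (.4985,-.152) [287.1 181.1]
side z 0.12 px of (.4985,-.152) [287.  171.9]
169 291 291 z 0.131 [ 20  32 113]
170 289 291 z 0.1322 [110  74  14  32 114]
171 283 291 z 0.1304 [123  85  64  76  76  88  76  38  17  29 102]
172 283 291 z 0.126 [144  76  12  17  21  16  20  19  23  45  94]
173 283 291 z 0.1234 [134  63  16  23  28  19  25  23  17  41  93]
174 283 290 z 0.119 [133  83  22  26  23  22  24  20  16  56]
175 284 290 z 0.1161 [107  40  21  20  20  23  15  43 100]
176 285 288 z 0.1119 [97 73 50 43 56 72]
177 285 288 z 0.1028 [110  97  93 103 108 120]
178 285 288 z 0.0988 [ 91  86 101 118 125 128]
179 284 289 z 0.0939 [107 116 119 124 117 121 117 143]
180 282 290 z 0.0903 [140 151 187 162 154 154 131 119
[... 2112 characters left out ...]
 [219 211 166 119 126 126 123 121 122 128 112 158 221]
231 314 325 z 0.0774 [222 221 215 187 118 128 127 111 101 101 106 107 166 220]
232 313 325 z 0.0683 [220 221 222 221 207 120 114 106 100  95 107 110 136 189 221]
233 313 324 z 0.0446 [221 220 220 221 214 165  97  98  95 116 167 186 217 219]
234 313 324 z 0.0272 [224 219 220 218 211 170  91  76  69  91 163 218 217 217]
235 313 324 z 0.0261 [154 194 218 205 125 125 122 103  99 125 162 217 218 218]
236 315 324 z 0.0268 [138 130 125 125 125 125 126 126 162 216 217 218]
237 315 324 z 0.026 [218 135 130 124 126 125 124 126 126 164 218 217]
238 316 323 z 0.0262 [151 146 134 124 125 125 125 125 163 218]
239 320 322 z 0.0266 [126 125 126 125 125]
```

Upright now: in the side view the shank sits at column 287.07 at mid-height and 287.1 at the foot. I'll start turning clockwise, following down slightly.

Call:
jog_arm --deltas '[{"linear":[0,0,0],"dr":[0,0,-0.1]},{"linear":[0,0,0],"dr":[0,0,-0.2]},{"linear":[0,0,0],"dr":[0,0,-0.3]},{"linear":[0,0,0],"dr":[0,0,-0.4]},{"linear":[0,0,0],"dr":[0,0,-0.5]},{"linear":[0,0,0],"dr":[0,0,-0.6]},{"linear":[0,0,0],"dr":[0,0,-0.7]},{"linear":[0,0,0],"dr":[0,0,-0.8]},{"linear":[0,0,-0.001],"dr":[0,0,-0.9]},{"linear":[0,0,-0.001],"dr":[0,0,-0.9]}]'

```text
t: 17.35
eef_pos: [0.4995, -0.1527, 0.1358]
orientation: [[-0.751, 0.661, 0.003], [0.661, 0.751, -0.0], [-0.002, 0.002, -1.0]]
force: [2.2, -2.3, 9.0]
grip_width: 0.0265
finger_force: 60.5
```

```bash
python3 n.py | awk 'NR<2||/^(18[0-9]|19[0-9]|22[89]|23[0-9])/' ; python3 -c "
from h import *
print(monitor.read_state()['wrist_torque'])"
```

```text
17.35 [ 0.4995 -0.1527  0.1358] [ 0.0029 -0.0004 -1.    ] [ 2.2276 -2.3413  8.9979] [-0.2999  0.311   1.94    0.0007  0.8877 -1.1493]
180 283 291 z 0.09 [ 50 126 167 160 128 118 120 127 131 125 106]
181 283 291 z 0.0883 [ 41 151 178 169 143 117 124 122 117 105  90]
182 282 291 z 0.0868 [160 121 180 195 183 170 142 126 126 123 108  80]
183 282 291 z 0.0852 [182 153 161 177 178 185 180 149 128 124 103  69]
184 282 291 z 0.0811 [195 170 135 134 143 154 160 138 116 116 112 132]
185 282 291 z 0.0778 [196 187 155 122 134 139 146 157 133 106 119 149]
186 282 290 z 0.0739 [196 182 146 121 138 142 147 158 137 108 139]
187 282 290 z 0.0693 [195 177 133 121 130 130 130 129 130 110 150]
188 282 290 z 0.0662 [195 175 134 121 126 128 129 128 129 119 163]
189 284 289 z 0.0626 [166 152 142 131 119 137 135 145]
190 286 288 z 0.0496 [166 113  77 124 167]
191 285 288 z 0.0471 [201 175  93  39 102 184]
192 286 288 z 0.0428 [175  98  41  77 148]
193 283 291 z 0.0294 [197 194 199 176 103  48  68 103 116 111 110]
194 282 293 z 0.0287 [169 196 196 199 171  92  49  71 108 121 118 119 119 131]
195 282 292 z 0
[... 532 characters left out ...]
31 168 220]
231 314 323 z 0.0769 [222 214 168 121 115 112 114 120 125 123 145 205]
232 313 324 z 0.0652 [220 221 222 217 192 145 110 112 113 118 123 164 219 220]
233 313 324 z 0.0288 [221 220 221 221 221 203  84 117 110 110 141 201 217 219]
234 313 324 z 0.0286 [225 220 220 219 208 119  84  74  85 115 169 216 217 217]
235 313 324 z 0.0274 [154 194 219 220 203 125 121 103  99 125 125 161 216 218]
236 314 324 z 0.0257 [217 170 211 125 125 125 125 126 126 126 125 162 218]
237 315 324 z 0.0268 [219 145 130 125 125 125 124 126 126 126 161 215]
238 318 323 z 0.0267 [134 125 125 125 125 125 127 130]
239 315 322 z 0.0274 [220 153 152 148 136 126 125 126 125 125]
[-0.62950729 -0.44969463  0.04331941]
```

Call:
jog_arm --deltas '[{"linear":[0,0,0],"dr":[0,0,-0.1]},{"linear":[0,0,0],"dr":[0,0,-0.2]},{"linear":[0,0,0],"dr":[0,0,-0.3]},{"linear":[0,0,0],"dr":[0,0,-0.4]},{"linear":[0,0,0],"dr":[0,0,-0.5]},{"linear":[0,0,-0.001],"dr":[0,0,-0.6]},{"linear":[0,0,-0.001],"dr":[0,0,-0.7]},{"linear":[0,0,-0.001],"dr":[0,0,-0.8]},{"linear":[0,0,-0.001],"dr":[0,0,-0.9]},{"linear":[0,0,-0.001],"dr":[0,0,-0.9]}]'

```text
t: 19.15
eef_pos: [0.4992, -0.1527, 0.1352]
orientation: [[-0.142, 0.99, 0.003], [0.99, 0.142, -0.0], [-0.001, 0.003, -1.0]]
force: [1.3, -3.1, 9.1]
grip_width: 0.0264
finger_force: 60.5
```

Call:
jog_arm --deltas '[{"linear":[0,0,0],"dr":[0,0,-0.1]},{"linear":[0,0,0],"dr":[0,0,-0.2]},{"linear":[0,0,0],"dr":[0,0,-0.3]},{"linear":[0,0,0],"dr":[0,0,-0.4]},{"linear":[0,0,0],"dr":[0,0,-0.5]},{"linear":[0,0,-0.001],"dr":[0,0,-0.6]},{"linear":[0,0,-0.001],"dr":[0,0,-0.7]},{"linear":[0,0,-0.001],"dr":[0,0,-0.8]},{"linear":[0,0,-0.001],"dr":[0,0,-0.9]},{"linear":[0,0,-0.001],"dr":[0,0,-0.9]}]'

```text
t: 20.15
eef_pos: [0.4988, -0.1525, 0.1346]
orientation: [[0.535, 0.845, 0.003], [0.845, -0.535, -0.001], [0.001, 0.003, -1.0]]
force: [0.4, -1.9, 9.2]
grip_width: 0.0271
finger_force: 60.6
```

```bash
python3 n.py | awk 'NR<2||/^(18[0-9]|19[0-6]|23[0-5])/' ; python3 -c "
from h import *
print(monitor.read_state()['wrist_torque'])"
```

```text
20.15 [ 0.4988 -0.1525  0.1346] [ 0.0029 -0.0008 -1.    ] [ 0.3502 -1.9015  9.2034] [-0.2998  0.3116  1.9424  0.0002  0.8846  0.2647]
180 283 290 z 0.09 [ 43 154 177 149 124 117 119 120 128 147]
181 283 290 z 0.0884 [ 37 152 176 162 155 135 121 111 119 113]
182 283 290 z 0.0861 [121 170 176 164 171 162 133 112 125 101]
183 283 290 z 0.0843 [161 192 210 204 199 188 178 179 180 129]
184 283 290 z 0.0826 [173 167 182 185 176 161 159 169 165 160]
185 283 290 z 0.0785 [184 153 125 115 117 111 108 109 101 155]
186 283 290 z 0.0737 [190 164 125 114 111 113 116 112 105 162]
187 283 290 z 0.0698 [191 158 117 122 120 122 118 119 120 175]
188 283 290 z 0.0666 [191 158 121 126 128 129 125 122 129 177]
189 283 290 z 0.0627 [190 153 114 121 126 130 129 123 124 175]
190 285 288 z 0.0502 [177 156 110  90  91 125]
191 285 288 z 0.0462 [203 177  97  42  88 169]
192 285 290 z 0.0417 [200 175 100  44  93 156 171 165]
193 283 291 z 0.0279 [197 194 199 179 107  43  74 107 115 111 111]
194 282 293 z 0.029 [169 196 194 199 172  92  46  76 112 122 119 118 119 130]
195 282 293 z 0.0279 [183 194 193 197 159  56  44  55  90 114 119 125 126 143]
196 282 293 z 0.0279 [193 192 192 195 158  71  43  35  80 110 115 118 133 149]
230 315 324 z 0.0826 [212 173 119 117 120 122 121 122 126 131 170 220]
231 314 323 z 0.0756 [222 217 187 111 107 111 109 109 118 128 157 201]
232 313 324 z 0.0639 [220 220 218 194 145 110 108 108 103 112 119 161 219 220]
233 313 324 z 0.0277 [221 220 220 221 209 116  76  96 101 111 127 171 217 218]
234 313 324 z 0.0267 [225 219 220 219 205 119  83  67  69 132 194 200 215 217]
235 313 324 z 0.0264 [154 194 219 209 125 125 122 102  99 125 125 124 163 218]
[-0.60067431 -0.04079142  0.05785963]
```

Call:
jog_arm --deltas '[{"linear":[0,0,0],"dr":[0,0,-0.1]},{"linear":[0,0,0],"dr":[0,0,-0.2]},{"linear":[0,0,0],"dr":[0,0,-0.3]},{"linear":[0,0,0],"dr":[0,0,-0.4]},{"linear":[0,0,0],"dr":[0,0,-0.5]},{"linear":[0,0,-0.001],"dr":[0,0,-0.6]},{"linear":[0,0,-0.001],"dr":[0,0,-0.7]},{"linear":[0,0,-0.001],"dr":[0,0,-0.8]},{"linear":[0,0,-0.001],"dr":[0,0,-0.9]},{"linear":[0,0,-0.001],"dr":[0,0,-0.9]}]'

```text
t: 21.95
eef_pos: [0.4984, -0.1522, 0.134]
orientation: [[0.956, 0.295, 0.002], [0.295, -0.956, -0.001], [0.002, 0.002, -1.0]]
force: [-0.5, -1.2, 10.1]
grip_width: 0.0267
finger_force: 60.6
```

Call:
jog_arm --deltas '[{"linear":[0,0,0],"dr":[0,0,-0.1]},{"linear":[0,0,0],"dr":[0,0,-0.2]},{"linear":[0,0,0],"dr":[0,0,-0.3]},{"linear":[0,0,0],"dr":[0,0,-0.4]},{"linear":[0,0,0],"dr":[0,0,-0.5]},{"linear":[0,0,-0.001],"dr":[0,0,-0.6]},{"linear":[0,0,-0.001],"dr":[0,0,-0.7]},{"linear":[0,0,-0.001],"dr":[0,0,-0.8]},{"linear":[0,0,-0.001],"dr":[0,0,-0.9]},{"linear":[0,0,-0.001],"dr":[0,0,-0.9]}]'

```text
t: 22.95
eef_pos: [0.4984, -0.1518, 0.1334]
orientation: [[0.918, -0.397, 0.002], [-0.397, -0.918, -0.001], [0.002, 0.0, -1.0]]
force: [-0.5, 1.3, 10.2]
grip_width: 0.0264
finger_force: 60.7
```

Call:
jog_arm --deltas '[{"linear":[0,0,0],"dr":[0,0,-0.1]},{"linear":[0,0,0],"dr":[0,0,-0.2]},{"linear":[0,0,0],"dr":[0,0,-0.3]},{"linear":[0,0,0],"dr":[0,0,-0.4]},{"linear":[0,0,0],"dr":[0,0,-0.5]},{"linear":[0,0,-0.001],"dr":[0,0,-0.6]},{"linear":[0,0,-0.001],"dr":[0,0,-0.7]},{"linear":[0,0,-0.001],"dr":[0,0,-0.8]},{"linear":[0,0,-0.001],"dr":[0,0,-0.9]},{"linear":[0,0,-0.001],"dr":[0,0,-0.9]}]'

```text
t: 23.95
eef_pos: [0.4988, -0.1516, 0.133]
orientation: [[0.44, -0.898, 0.001], [-0.898, -0.44, -0.001], [0.001, -0.001, -1.0]]
force: [1.5, 2.4, 9.1]
grip_width: 0.0271
finger_force: 60.6
```

```bash
python3 n.py | awk 'NR<2||/^(18[0-9]|19[0-6]|23[0-5])/' ; python3 -c "
from h import *
print(monitor.read_state()['wrist_torque'])"
```

```text
23.95 [ 0.4988 -0.1516  0.133 ] [ 0.0014 -0.0007 -1.    ] [1.5291 2.3616 9.0501] [-0.2978  0.3142  1.9433 -0.0003  0.8825  2.3883]
180 284 290 z 0.09 [ 88 131 137 119 117 117 148 177 169]
181 283 292 z 0.0867 [ 74 150 171 164 137 118 120 110 114 123 111  95]
182 281 292 z 0.0832 [192 157 174 201 182 169 164 144 126 121 120 118 108  86]
183 281 292 z 0.0817 [192 175 174 180 173 178 189 162 121 123 122 117  99  67]
184 282 292 z 0.0794 [186 155 138 145 146 170 193 182 142 120 122 112 134]
185 281 292 z 0.0758 [195 187 155 123 133 136 141 173 172 135 117 117 125 154]
186 282 292 z 0.0714 [183 146 123 136 151 152 158 141 114 109 107 133 173]
187 282 291 z 0.0675 [182 147 128 132 137 147 156 138 112 109 105 147]
188 282 290 z 0.0662 [180 143 124 127 130 132 134 124 111 106 109]
189 284 289 z 0.0627 [157 151 133 130 135 125 106 137]
190 285 288 z 0.0591 [190 164 128 151 153 134]
191 285 288 z 0.0463 [201 176 110 113 140 172]
192 286 288 z 0.0428 [174  93  33 106 159]
193 283 291 z 0.0279 [197 194 199 175  97  43  95 117 115 115 116]
194 282 292 z 0.0286 [168 196 195 199 168  81  52  68 107 122 119 120 120]
195 282 293 z 0.0283 [183 194 193 197 155  45  44  45  86 115 120 126 127 144]
196 282 292 z 0.0281 [194 193 192 196 157  66  73  66  80 111 120 122 137]
230 315 320 z 0.0785 [212 168 120 119 127 118  87  75]
231 314 324 z 0.0733 [222 221 211 168 120 119 127 127 124 115 103 129 189]
232 313 324 z 0.0635 [220 221 222 221 212 168 114 117 122 108 100 131 188 220]
233 313 324 z 0.0286 [221 220 221 221 221 207 101 115 112 100 146 202 217 218]
234 313 324 z 0.0272 [224 220 220 219 220 203  90 103 112 153 216 216 217 217]
235 313 324 z 0.026 [154 194 218 218 204 125 122 106 109 125 125 161 216 218]
[ 0.560477   -0.29329833  0.10311372]
```

About 3.3 mm of descent over 243°, and still upright. I'll take the pressure off, then release.

Call:
jog_arm --deltas '[{"linear":[0,0,0.002],"dr":[0,0,0]},{"linear":[0,0,0.003],"dr":[0,0,0]},{"linear":[0,0,0.003],"dr":[0,0,0]},{"linear":[0,0,0.003],"dr":[0,0,0]}]'

```text
t: 25.15
eef_pos: [0.4981, -0.1518, 0.1336]
orientation: [[0.443, -0.897, -0.0], [-0.897, -0.443, -0.001], [0.001, 0.001, -1.0]]
force: [2.4, 3.8, 0.4]
grip_width: 0.0265
finger_force: 59.7
```

Call:
jog_arm --deltas '[{"linear":[0,0,0],"dr":[0,0,0]},{"linear":[0,0,0],"dr":[0,0,0]},{"linear":[0,0,0],"dr":[0,0,0]},{"linear":[0,0,0],"dr":[0,0,0]},{"linear":[0,0,0],"dr":[0,0,0]},{"linear":[0,0,0],"dr":[0,0,0]},{"linear":[0,0,0],"dr":[0,0,0]},{"linear":[0,0,0],"dr":[0,0,0]},{"linear":[0,0,0],"dr":[0,0,0]},{"linear":[0,0,0],"dr":[0,0,0]}]' --jaw -1

```text
t: 26.15
eef_pos: [0.4981, -0.1521, 0.1338]
orientation: [[0.443, -0.897, -0.0], [-0.897, -0.443, -0.001], [0.001, 0.001, -1.0]]
force: [0.1, -0.3, -0.3]
grip_width: 0.0852
finger_force: 0.0
```

Call:
jog_arm --deltas '[{"linear":[0,0,0.02],"dr":[0,0,0]},{"linear":[0,0,0.06],"dr":[0,0,0]},{"linear":[0,0,0.12],"dr":[0,0,0]},{"linear":[0,0,0.18],"dr":[0,0,0]},{"linear":[0,0,0.24],"dr":[0,0,0]},{"linear":[0,0.03,0.3],"dr":[0,0,0]},{"linear":[-0.05,0.1,0.34],"dr":[0,0,0]},{"linear":[-0.1,0.17,0.36],"dr":[0,0,0]},{"linear":[-0.15,0.22,0.36],"dr":[0,0,0]},{"linear":[-0.15,0.22,0.36],"dr":[0,0,0]}]'

```text
t: 27.15
eef_pos: [0.4205, -0.0399, 0.3149]
orientation: [[0.445, -0.896, 0.0], [-0.896, -0.445, -0.0], [0.001, -0.0, -1.0]]
force: [0.7, -1.1, -0.7]
grip_width: 0.0852
finger_force: 0.0
```

```bash
python3 - <<'E'
from h import *
np.set_printoptions(precision=4,suppress=True)
out=[]
for c,cr in(("top",(290,190,360,260)),("side",(255,140,325,210))):
    fs=[grab_frame(c) for i in range(8)];f=fs[-1]
    Z=np.array([x["z_map"] for x in fs],float);Z[Z==0]=np.nan;f["z_map"]=np.nanmedian(Z,0).astype(np.float32);W=cloud(f)
    a,b,cc,d=cr; out.append(cv2.resize(cv2.cvtColor(f["pixels"],4)[b:d,a:cc],(400,400),interpolation=cv2.INTER_CUBIC))
    k=np.hypot(W[...,0]-.4985,W[...,1]+.152)<.03
    for lo,hi in((.165,.2),(.11,.165),(.062,.082)):
        q=W[k&(W[...,2]>lo)&(W[...,2]<hi)]
        if len(q): print(c,lo,len(q),(q.min(0)+q.max(0))/2,"top",q[:,2].max(),"low",q[:,2].min())
cv2.imwrite("pics/f.png",np.hstack(out)); s=monitor.read_state(); print(s["t"],s["eef_pos"])
E
```

```text
top 0.165 81 [ 0.5029 -0.1521  0.1734] top 0.18163483074297204 low 0.16511857330274027
top 0.11 56 [ 0.4962 -0.1524  0.1366] top 0.15963945640727473 low 0.11351377523041761
top 0.062 35 [ 0.4987 -0.1526  0.0722] top 0.08198561465742871 low 0.06240310310868069
side 0.165 71 [ 0.5004 -0.1487  0.1734] top 0.1816759107277206 low 0.16507520875092185
side 0.11 130 [ 0.5006 -0.1424  0.1373] top 0.16399444027234888 low 0.11057971130298316
side 0.062 55 [ 0.5021 -0.1461  0.0714] top 0.08074262384139175 low 0.062029598022462995
27.95 [ 0.4232 -0.0422  0.3137]
```

View pics/f.png

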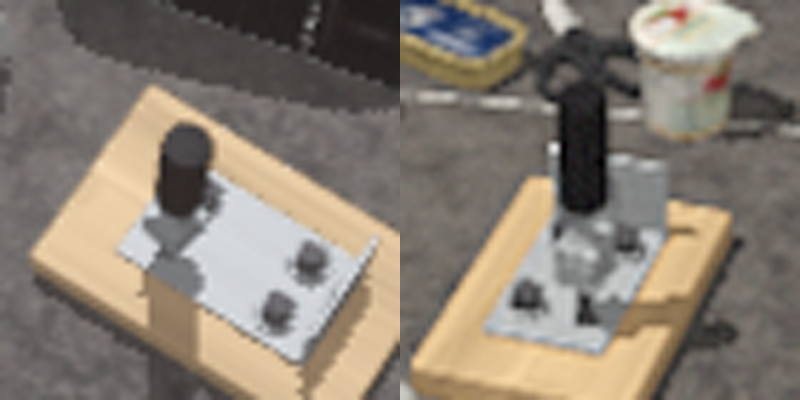

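The driver stands alone and near vertical on the screw, at top-crop (185,180) and side-crop (583,180). Its top is at the expected 0.18 m, and the arm is clear, so I'm handing in.

```bash
python3 -c "
from workcell import job
print(job.close_job())"
```

```text
the job is handed in; nothing more can be done
None
```

The job is handed in, and the hand-in call returned no verdict: by the camera images the screw stands upright, driven about 3 mm (roughly 220 degrees clockwise), with the released driver standing on its head and the arm kept clear of the mill, jar and tub.

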